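# Fit the plate on the painting turntable's D spindle

## Robot

A 6-joint arm with a two-finger parallel gripper is mounted at the origin on the work surface. World frame = base frame: x ahead of the robot, y to its left, z up, the work surface at z = 0. Lengths are in m, angles in rad, forces in N, time in s.
With the tool pointing down it reaches from about 0.25 to 0.8 m from the base axis. Payload 8.5 kg.
Tool frame: the origin (TCP) lies midway between the tips of the shut fingers; the grasp point (between the pads) lies 19 mm behind it; y points along the fingers, z is the direction in which the jaws open and shut, and the axes are right-handed (so a half turn about y gives the same grasp; the last joint's range is limited). The gripper opens to 85 mm and grips with 20 to 120 N. Pads are 22 mm wide; open, the fingers measure 114 mm over their backs; the gripper's body (76 mm by 85 mm) begins 54 mm behind the grasp point. The pads swing forward as they close: fully open they stand 13 mm farther back than shut.
Start: joints at [1.203, 0.238, -0.013, 1.319, 0, 1.571], TCP at [0.189, 0.49, 0.231] pointing down, gripper open.
Joint ranges: [-2.66, 2.66], [-1.03, 1.9], [-1.14, 1.46], [-1.82, 2.27], [-1.45, 1.34], [-3.14, 3.14]. Speed limits (rad/s): [2.22, 2.22, 2.79, 3.14, 3.14, 3.14].

## Interface

Orientations are given as a rotation vector (axis times angle).
In Python, from rig import move_pose, servo_line, move_j, gripper_to, pause, inverse_kinematics, get_obs, get_image, calibration, MotionError, hand_in gives the robot as it stands. Calls block until the motion is done:
- move_pose(position, orientation): joint-space move of the TCP to a pose.
- servo_line(position, v=0.15, ori=None): straight line of the TCP; ori=None keeps the orientation; v is the mean speed in m/s.
- move_j(angles): joint-space move.
- gripper_to(opening): finger opening in m; the grip force is fixed at half the most; returns when the fingers have stopped.
- pause(seconds).
- inverse_kinematics(position, orientation): joint angles nearest the present ones, or None.
- get_obs(): the state.
- get_image(name): name is "scene" or "top" or "wrist"; returns (picture, depth): 420x560x3 uint8, red, green, blue; 420x560 float32, m along the optical axis (not along the pixel's ray), 0 where there is no reading.
- calibration(name): a dict with "intrinsics" (3x3 intrinsics, pixels), "k1" (the pictures are not rectified: a ray, as slopes to the right and down, at radius r is drawn at 1 + k1 r^2 times it, then the intrinsics apply), "T" (4x4, takes a point from camera to world coordinates). Camera axes: x right, y down, z forward; pixel columns grow to the right and rows downward; lengths in m; the calibration is good to about 2 mm. A picture is of the moment at which its call begins: read the wrist's pose just before it. calibration takes no time and is no camera call; for the wrist camera it gives the pose at the moment of the call.
A pose or a line that the arm cannot do raises MotionError and nothing moves.
- hand_in(): hands the job in, once; it reports no verdict.
The state is a dict: "time_s": time; "qpos": joint angles; "joint_vel": joint speeds; "tau": joint torques, N m; "position": TCP position; "ee_rot": TCP orientation; "force": force on the tool from outside, world axes, zero at the start; "moment": the same for the moment, N m; "finger_gap": finger opening in m.
Only numpy, scipy, OpenCV 4.12 (cv2) and the standard library are available. Lean on these libraries where they do the work, as an engineer would, in place of code of your own. Each camera call takes 0.05 s, during which the arm holds its last target.

## Task

Get the painting turntable ready: unscrew the knurled nut from its spindle (do not wrench it off) and put it in the steel parts tray. Then fit the round plate on the spindle, hub up, with the flat in its bore matched to the flat of the shaft, and press it fully home on the shoulder. Leave the nut in the tray for now, and do not shift or knock over the other things on the table.

Things in the scene. Friction and masses are not known exactly. Their poses are not given: they have to be found in the camera images.
- drive: Drive unit of the turntable, fixed on the table: grey box 170 x 150 x 62 mm, speed knob and switch on its -x side. Origin: centre of its underside; the spindle stands on its vertical axis.
- spindle: Upright steel spindle on the drive, cannot turn. Origin: on its axis, on the top face of its round shoulder (40 mm diameter), 78 mm above the table. On the shoulder stands the D seat, 16 mm high, 22 mm diameter, chamfered, with one flat 7.5 mm from the axis that faces the spindle's +x. A spring ball in its round side, 7.5 mm up, rubs in the bore: it takes a push of 10 to 15 N to pass.
- stud_tip (a point): Top of the threaded stud above the D seat, on the spindle's axis, 42 mm above the shoulder. Stud 13 mm over the thread; right-hand coarse two-start thread, 12 mm rise per turn.
- nut_mid (a point): Knurled steel nut on the stud: round, 36 mm diameter, 20 mm high, 110 g. Point: its centre, half-way up; z along its axis. Turned about 4.1 rad (0.65 turn) anticlockwise seen from above it climbs 8 mm and comes free; lifted another 25 mm it clears the stud. It stays where it is when let go.
- plate_mid (a point): Turntable plate, aluminium, 220 g, lies hub up: disc 110 mm diameter, 6 mm thick; hub up to 30 mm above the underside, 44 mm diameter, with two spanner flats 34 mm apart that face the plate's +x and -x. Point: on the bore axis, 15 mm above the underside; z up. Fits when its x axis points as the spindle's does (not reversed), within 0.1 rad; home, its underside lies on the shoulder.
- plate_bore (a point): Centre of the bore's upper mouth, 30 mm above the plate's underside. D-shaped bore right through, 23.2 mm diameter, its flat 8.1 mm from the axis on the plate's +x side, where a dark set screw shows in the spanner flat.
- tray: Open steel parts tray, fixed, 110 (x) x 90 (y) x 22 mm high, walls and floor 3 mm. Origin: centre of its underside.
- ruin_mid (a point): Bystander: rust-brown model ruin wall, 105 (x) x 42 (y, at its foot; wall 10 to 30) x 120 mm high, next to the drive. Point: 60 mm above its foot.
- can_mid (a point): Bystander: drinks can, 66 mm diameter, 115 mm high, next to the drive. Point: half-way up.
- container_mid (a point): Bystander: model shipping container, 96 (x) x 48 (y) x 48 mm. Point: its centre.
- paint_mid (a point): Bystander: small paint bottle, 28 mm diameter, 62 mm high. Point: half-way up.
Mind the look-alikes: they are no part of the job. Of the things shaped like the part that bears nut_mid, the dark steel one is meant.

How it is judged:
On the way, in this order (a step that is already met when the one before it is completed fails the run):
1. the nut is off the spindle and lies in the tray (x of nut_mid in the frame of tray between -0.04 and 0.04 m and y of nut_mid in the frame of tray between -0.032 and 0.032 m and z of nut_mid in the frame of tray between 0.005 and 0.026 m and contact force between nut and the fingers below 0.05 N and linear speed of nut below 0.02 m/s), for 0.2 s.
2. the plate is fully home on the spindle's shoulder, flat to flat (z of plate_mid in the frame of spindle between 0.012 and 0.0172 m and x of plate_mid in the frame of spindle between -0.0025 and 0.0025 m and y of plate_mid in the frame of spindle between -0.0025 and 0.0025 m and angle between the x axis of plate_mid and the x axis of spindle, either way round below 0.16 rad and angle between plate_mid's own z axis and vertical below 0.06 rad), for 0.2 s.
At the end, for the whole second after the job is handed in: The nut lies at rest in the tray (its centre within 40 x 32 mm of the tray's middle, below 26 mm). The plate is at rest on the spindle, hub up: underside within about 2 mm of the shoulder, centred within 2.5 mm, level within 0.06 rad, its flat in line with the shaft's within 0.16 rad (all of step 2 and x of nut_mid in the frame of tray between -0.04 and 0.04 m and y of nut_mid in the frame of tray between -0.032 and 0.032 m and z of nut_mid in the frame of tray between 0.005 and 0.026 m and linear speed of each of nut, plate below 0.02 m/s); the robot touches nothing.
It fails at once if the model ruin wall is shifted by more than 20 mm or knocked over (distance of ruin_mid from where it was at the start of the episode above 0.02 m or angle between ruin_mid's own z axis and vertical above 0.5 rad).
It fails at once if the drinks can is shifted by more than 20 mm or knocked over (distance of can_mid from where it was at the start of the episode above 0.02 m or angle between can_mid's own z axis and vertical above 0.5 rad).
It fails at once if the model shipping container is shifted by more than 20 mm or knocked over (distance of container_mid from where it was at the start of the episode above 0.02 m or angle between container_mid's own z axis and vertical above 0.5 rad).
It fails at once if the paint bottle is shifted by more than 20 mm or knocked over (distance of paint_mid from where it was at the start of the episode above 0.02 m or angle between paint_mid's own z axis and vertical above 0.5 rad).
It fails at once if the nut is wrenched against its thread (over 70 N) instead of being unscrewed (contact force between nut and spindle above 70 N).
It also fails if it takes over 72 s, if anything falls off the work surface, if the arm or the gripper's body presses on something with over 40 N, if the wrist force passes 120 N, or if a joint passes its speed limit or range.

## Working session

There is one attempt and no reset: what is moved stays moved. The work goes in short steps, each a Python script; the robot and the scene stay as the last script left them, time stands still between calls to the robot, and variables do not carry over. Pictures are saved under pics/ and viewed, and the job is handed in when it is done.

```bash
ls -la; mkdir -p pics; python3 - <<'E'
from rig import *
import cv2,numpy as np
o=get_obs();print({k:np.round(v,3) for k,v in o.items()})
for n in("scene","top","wrist"):
    c=calibration(n);print(n,c["intrinsics"].tolist(),c["k1"],np.round(c["T"],4).tolist())
    im,d=get_image(n);cv2.imwrite(f"pics/{n}0.png",im[:,:,::-1]);np.savez(f"pics/{n}0.npz",im=im,d=d,**c)
E
```

```text
total 12
drwxr-xr-x  3 agent agent 4096 Dec  7 02:23 .
drwxr-xr-x 23 root  root  4096 Dec  7 02:23 ..
drwxr-xr-x  2 agent agent 4096 Dec  7 02:23 pics
{'time_s': np.float64(0.0), 'qpos': array([ 1.203,  0.239, -0.014,  1.319, -0.   ,  1.571]), 'joint_vel': array([ 0.001, -0.002, -0.   , -0.   ,  0.001,  0.001]), 'tau': array([-0.0000e+00, -5.3878e+01,  3.4644e+01,  1.8000e-02,  0.0000e+00,
       -0.0000e+00]), 'position': array([0.189, 0.49 , 0.231]), 'ee_rot': array([-1.553,  0.289, -0.288]), 'force': array([0.368, 0.027, 0.458]), 'moment': array([-0.036,  0.025,  0.   ]), 'finger_gap': np.float64(0.086)}
scene [[476.6149535357071, 0.0, 275.29107066158184], [0.0, 476.6149535357071, 206.34985733013377], [0.0, 0.0, 1.0]] -0.07254606462268397 [[0.8437, 0.4096, -0.347, 0.8892], [0.5368, -0.6358, 0.5546, -0.4918], [0.0066, -0.6542, -0.7563, 0.7748], [0.0, 0.0, 0.0, 1.0]]
top [[541.5360293776731, 0.0, 280.0289727406333], [0.0, 541.5360293776731, 219.06475434435777], [0.0, 0.0, 1.0]] -0.16693960366655836 [[-0.0159, -0.9857, 0.1677, 0.3799], [-0.9998, 0.0175, 0.0079, 0.0021], [-0.0108, -0.1676, -0.9858, 1.2146], [0.0, 0.0, 0.0, 1.0]]
wrist [[293.02284041489247, 0.0, 276.286738284737], [0.0, 293.02284041489247, 209.32632086312532], [0.0, 0.0, 1.0]] -0.028969039245850602 [[0.36, 0.9008, 0.2428, 0.1265], [0.9329, -0.3472, -0.0954, 0.514], [-0.0016, 0.2608, -0.9654, 0.3742], [0.0, 0.0, 0.0, 1.0]]
```

View pics/scene0.png

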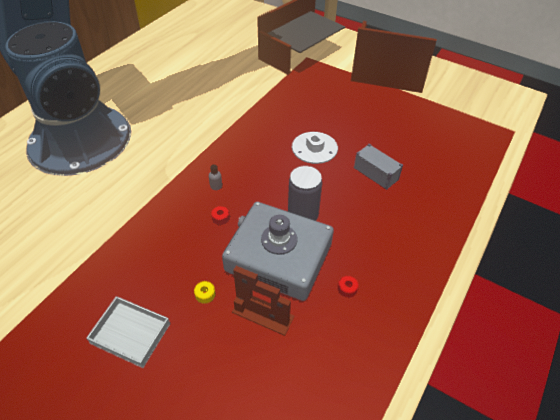

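View pics/top0.png

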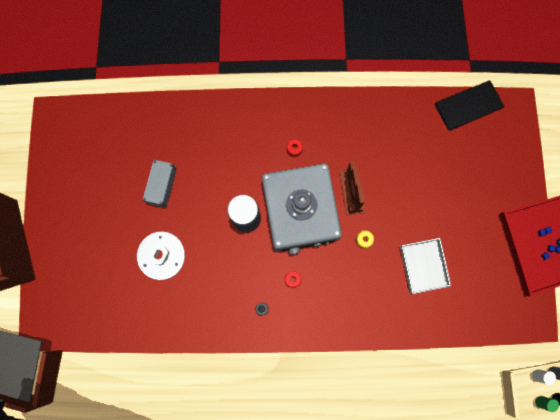

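View pics/wrist0.png

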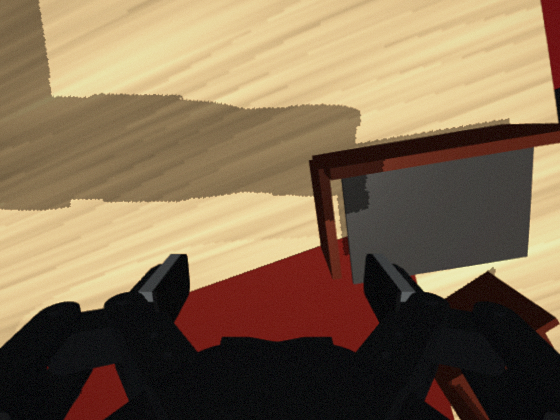

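The top view shows the nut on the drive at about (302,203), the plate at (160,256) and the tray at (426,266). The can is at (243,212), the ruin at (353,190) and the paint bottle at (262,309). Next I'll measure these.

```bash
cat > h.py <<'E'
import numpy as np,cv2
def ray(c,px):
    K=c["intrinsics"];k=float(c["k1"]);T=c["T"]
    x=np.array([(px[0]-K[0,2])/K[0,0],(px[1]-K[1,2])/K[1,1]]);rd=np.hypot(*x);r=rd
    for _ in range(30): r=rd/(1+k*r*r)
    s=x*(r/rd if rd>0 else 1)
    return T[:3,3],T[:3,:3]@np.array([s[0],s[1],1])
def onplane(c,px,z):
    o,d=ray(c,px);return o+d*(z-o[2])/d[2]
def dpt(c,px,dep):
    o,d=ray(c,px);return o+d*dep
def proj(c,p):
    T=c["T"];q=T[:3,:3].T@(np.asarray(p)-T[:3,3]);s=q[:2]/q[2];s=s*(1+float(c["k1"])*(s@s))
    return c["intrinsics"][:2,:2]@s+c["intrinsics"][:2,2]
def cam(img,box,name,f=None):
    x0,y0,x1,y1=box;f=f or min(800/(x1-x0),600/(y1-y0))
    cv2.imwrite(f"pics/{name}.png",cv2.resize(img[y0:y1,x0:x1,::-1],None,fx=f,fy=f,interpolation=cv2.INTER_CUBIC))
def xyzmap(c,d):
    K=c["intrinsics"];h,w=d.shape
    u,v=np.meshgrid(np.arange(w),np.arange(h))
    pts=np.stack([u,v],-1).reshape(-1,1,2).astype(float)
    n=cv2.undistortPoints(pts,K,np.array([float(c["k1"]),0,0,0,0])).reshape(h,w,2)
    P=np.concatenate([n,np.ones((h,w,1))],-1)*d[...,None]
    return P@c["T"][:3,:3].T+c["T"][:3,3]
E
python3 - <<'E'
from h import *
t=np.load("pics/top0.npz");s=np.load("pics/scene0.npz")
cam(t["im"],(250,150,450,300),"t_drive");cam(t["im"],(110,150,210,290),"t_plate");cam(s["im"],(190,120,410,330),"s_mid")
for c,n in((t,"top"),(s,"scene")):
    M=xyzmap(c,c["d"]);np.save(f"pics/M{n}.npy",M)
M=np.load("pics/Mtop.npy")
for nm,(u,v) in dict(nut=(302,203),plate=(160,275),box=(285,240),can=(243,208),cont=(159,180),tray=(426,266),paint=(262,309),table=(200,300),ruin=(352,175)).items(): print(nm,np.round(M[v,u],4))
E
```

```text
nut [ 0.6005 -0.0351  0.112 ]
plate [0.4627 0.2848 0.0038]
box [0.5301 0.0015 0.0633]
can [0.592  0.0874 0.1129]
cont [0.6727 0.2819 0.0448]
tray [ 0.4722 -0.3151  0.008 ]
paint [0.3842 0.0524 0.0638]
table [ 0.406   0.1941 -0.0011]
ruin [ 0.6656 -0.1452  0.0844]
```

View pics/t_drive.png

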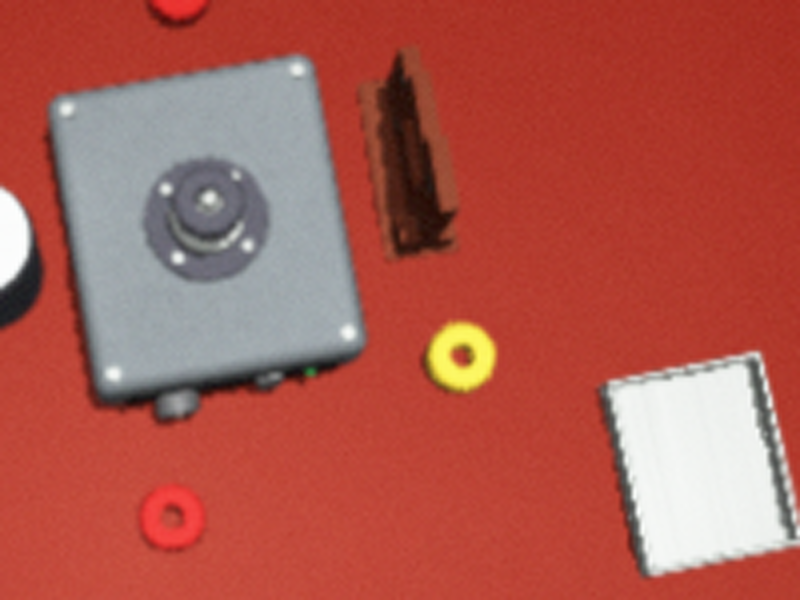

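View pics/t_plate.png

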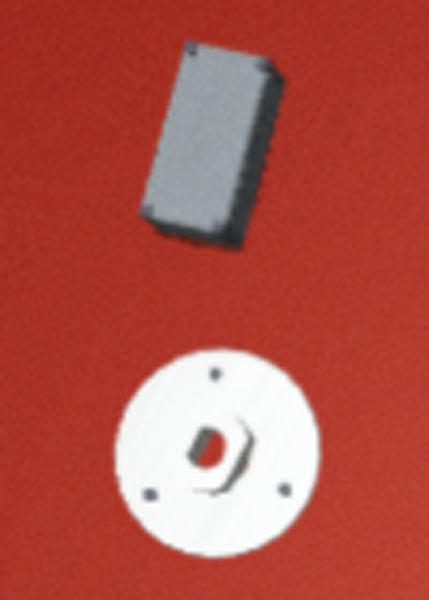

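View pics/s_mid.png

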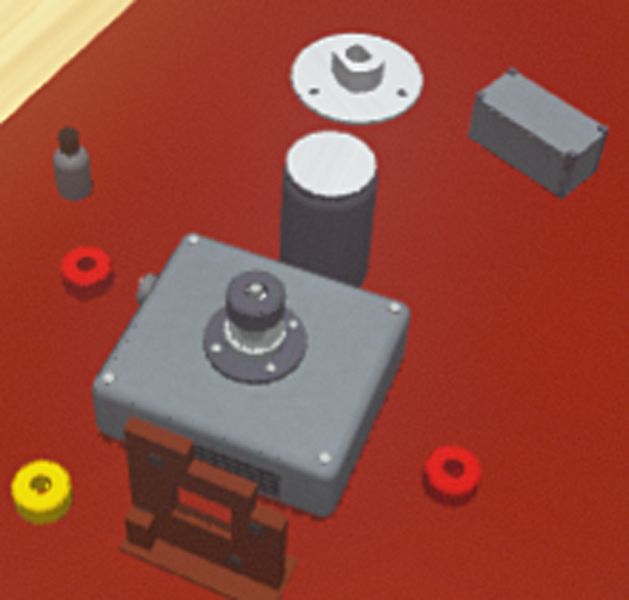

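```bash
python3 - <<'E'
from h import *
for n in("top","scene"):
    c=np.load(f"pics/{n}0.npz");M=np.load(f"pics/M{n}.npy")
    near=np.hypot(M[...,0]-.60,M[...,1]+.035)<.06
    for lo,hi in((.106,.13),(.066,.085)):
        m=near&(M[...,2]>lo)&(M[...,2]<hi);P=M[m]
        print(n,lo,m.sum(),P.mean(0).round(4),P.min(0).round(4),P.max(0).round(4))
    # sizes of top surface
    print("noise", M[near&(M[...,2]<.07)][:,2].std())
    m=(M[...,2]>.052)&(M[...,2]<.072)&(abs(M[...,0]-.6)<.13)&(abs(M[...,1]+.035)<.105)
    if n=="top":
        k=cv2.minAreaRect(M[m][:,:2].astype(np.float32));print("box",k, k[1])
    # plate
    m=(M[...,2]>.022)&(M[...,2]<.04)&(np.hypot(M[...,0]-.5,M[...,1]-.28)<.05);print("hub",m.sum(),M[m].mean(0).round(4))
c=np.load("pics/top0.npz");im=c["im"].astype(int)
g=im.min(2)
# plate bright mask
for nm,(x0,y0,x1,y1),z in(("plate",(120,215,205,295),.006),("can",(220,185,265,235),.115),("tray",(390,230,460,300),.022)):
    m=np.zeros(g.shape,np.uint8);m[y0:y1,x0:x1]=(g[y0:y1,x0:x1]>120)
    cs,_=cv2.findContours(m,cv2.RETR_EXTERNAL,cv2.CHAIN_APPROX_NONE);k=max(cs,key=cv2.contourArea)[:,0]
    W=np.array([onplane(c,p,z)[:2] for p in k]).astype(np.float32)
    if nm=="tray":print(nm,cv2.minAreaRect(W))
    else:print(nm,cv2.fitEllipse(W))
# box corner screws
for p in((250+67/4,150+107/4),(250+297/4,150+70/4),(250+348/4,150+332/4),(250+113/4,150+373/4)):print(onplane(c,p,.063)[:2].round(4))
for p in((250+166/4,150+188/4),(250+237/4,150+175/4),(250+248/4,150+245/4),(250+178/4,150+257/4)):print('fl',onplane(c,p,.068)[:2].round(4))
E
```

```text
top 0.106 251 [ 0.6056 -0.0357  0.1147] [ 0.5876 -0.0541  0.1072] [ 0.6241 -0.0185  0.1227]
top 0.066 372 [ 0.6002 -0.0343  0.0695] [ 0.5487 -0.0903  0.066 ] [0.6536 0.0088 0.0818]
noise 0.0030108842323326498
box ((0.6023051142692566, -0.017164863646030426), (0.17314712703227997, 0.1844562292098999), 8.906978607177734) (0.17314712703227997, 0.1844562292098999)
hub 209 [0.5074 0.2849 0.029 ]
scene 0.106 305 [ 0.6133 -0.0375  0.1143] [ 0.5943 -0.0533  0.1065] [ 0.6303 -0.0159  0.1199]
scene 0.066 541 [ 0.6173 -0.0434  0.0708] [ 0.5801 -0.0689  0.066 ] [ 0.6463 -0.0024  0.085 ]
noise 0.0027558978265081633
hub 172 [0.5144 0.2836 0.0279]
plate ((0.5074152946472168, 0.2844198942184448), (0.10901416093111038, 0.10909008979797363), 169.77989196777344)
can ((0.5895628333091736, 0.08856619149446487), (0.060206327587366104, 0.060824740678071976), 170.77114868164062)
tray ((0.47286275029182434, -0.31156978011131287), (0.11104464530944824, 0.09170747548341751), 9.368791580200195)
[0.6703 0.039 ]
[ 0.689  -0.0875]
[ 0.5433 -0.1106]
[0.5234 0.016 ]
fl [ 0.623  -0.0142]
fl [ 0.6295 -0.0528]
fl [ 0.5908 -0.0577]
fl [ 0.5849 -0.0199]
```

```bash
cat >> h.py <<'E'
from scipy.spatial.transform import Rotation as Rn
def ori(th):
    y=np.array([0,0,-1.]);z=np.array([np.cos(th),np.sin(th),0]);x=np.cross(y,z)
    return Rn.from_matrix(np.stack([x,y,z],1)).as_rotvec()
E
python3 - <<'E'
from rig import *
from h import *
o=get_obs();R=Rn.from_rotvec(o["ee_rot"]).as_matrix();print(R.round(3), np.arctan2(R[1,2],R[0,2]))
for th in np.arange(-3,3.2,.5):
    a=inverse_kinematics([.606,-.036,.2],ori(th));b=inverse_kinematics([.606,-.036,.085],ori(th));print(round(th,2),None if a is None else a.__class__ and np.round(a,2),None if b is None else np.round(b,2))
print(np.round(calibration("wrist")["T"][:3,3],3))
E
```

```text
[[ 0.933 -0.     0.36 ]
 [-0.36  -0.001  0.933]
 [-0.    -1.    -0.001]] 1.2029965633786142
-3.0 [-0.06  0.39  0.13  1.31  0.   -1.77] [-0.06  0.46 -0.07  1.04  0.   -1.77]
-2.5 [-0.06  0.39  0.13  1.31 -0.   -2.27] [-0.06  0.46 -0.07  1.04 -0.   -2.27]
-2.0 [-0.06  0.39  0.13  1.31  0.   -2.77] [-0.06  0.46 -0.07  1.04  0.   -2.77]
-1.5 [-0.06  0.39  0.13  1.31  0.    3.01] [-0.06  0.46 -0.07  1.04  0.    3.01]
-1.0 [-0.06  0.39  0.13  1.31  0.    2.51] [-0.06  0.46 -0.07  1.04  0.    2.51]
-0.5 [-0.06  0.39  0.13  1.31  0.    2.01] [-0.06  0.46 -0.07  1.04  0.    2.01]
0.0 [-0.06  0.39  0.13  1.31  0.    1.51] [-0.06  0.46 -0.07  1.04  0.    1.51]
0.5 [-0.06  0.39  0.13  1.31  0.    1.01] [-0.06  0.46 -0.07  1.04  0.    1.01]
1.0 [-0.06  0.39  0.13  1.31  0.    0.51] [-0.06  0.46 -0.07  1.04  0.    0.51]
1.5 [-0.06  0.39  0.13  1.31  0.    0.01] [-0.06  0.46 -0.07  1.04  0.    0.01]
2.0 [-0.06  0.39  0.13  1.31  0.   -0.49] [-0.06  0.46 -0.07  1.04  0.   -0.49]
2.5 [-0.06  0.39  0.13  1.31  0.   -0.99] [-0.06  0.46 -0.07  1.04  0.   -0.99]
3.0 [-0.06  0.39  0.13  1.31  0.   -1.49] [-0.06  0.46 -0.07  1.04  0.   -1.49]
[0.126 0.514 0.374]
```

```bash
python3 - <<'E'
from rig import *
from h import *
move_pose([.606,-.036,.20],ori(-1.0))
o=get_obs();print(o["time_s"],o["position"].round(4),o["force"].round(2))
c=calibration("wrist");im,d=get_image("wrist");np.savez("pics/w1.npz",im=im,d=d,**c);cv2.imwrite("pics/w1.png",im[:,:,::-1])
print(proj(c,[.606,-.036,.114]),proj(c,[.606,-.036,.078]))
E
```

```text
2.5417 [ 0.606  -0.035   0.2001] [-0.01  0.11  0.27]
[278.3243345  214.11562372] [278.08143588 203.41435006]
```

View pics/w1.png

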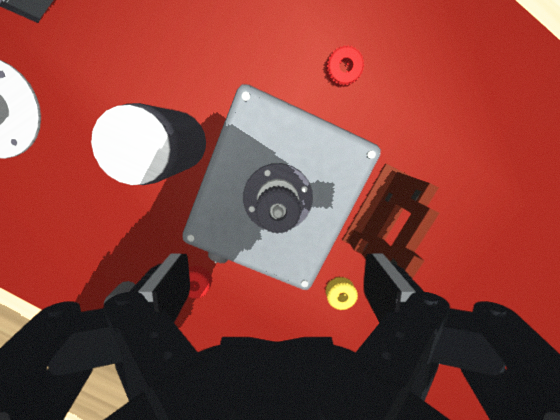

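The wrist view shows the nut at about (278,211), where (278,214) was predicted, and the flange at (278,197). I'll refine the axis from this view.

```bash
python3 - <<'E'
from h import *
c=np.load("pics/w1.npz");cam(c["im"],(220,150,340,240),"w1c")
M=xyzmap(c,c["d"])
m=(M[...,2]>.105)&(np.hypot(M[...,0]-.606,M[...,1]+.036)<.03);P=M[m];print(m.sum(),P.mean(0),P.min(0),P.max(0),np.median(P[:,2]))
v,u=np.nonzero(m);k=cv2.fitEllipse(cv2.convexHull(np.stack([u,v],1)));print(k,onplane(c,k[0],.114))
E
```

```text
19202 [ 0.61795889 -0.02871716  0.27743682] [ 0.58928942 -0.05426594  0.10504739] [ 0.63471457 -0.00602582  0.30475892] 0.2928434809437659
((277.2939147949219, 103.49761962890625), (76.54792785644531, 166.77859497070312), 0.0) [0.67731316 0.01099358 0.114     ]
```

View pics/w1c.png

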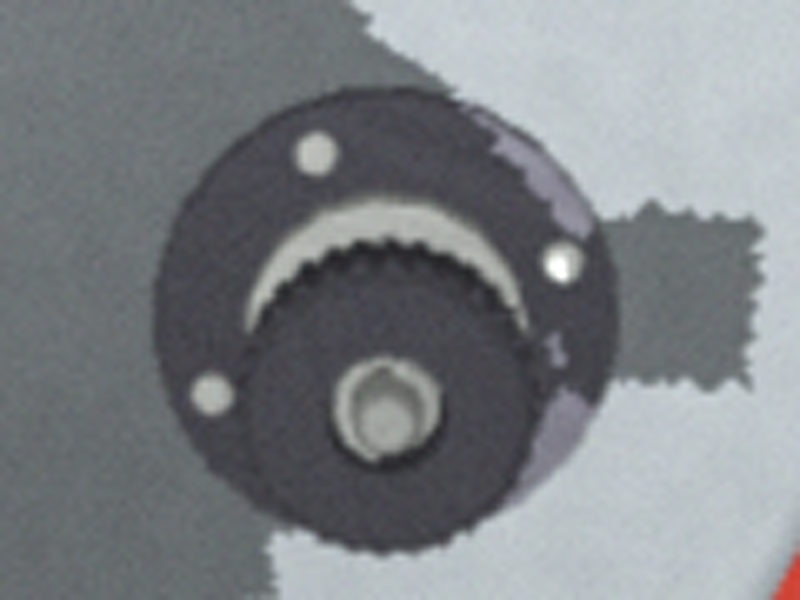

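```bash
python3 - <<'E'
from h import *
c=np.load("pics/w1.npz")
print(onplane(c,(278.5,210.3),.114),onplane(c,(278.2,200.5),.078),onplane(c,(220+386/6.667,150+318/6.667),.068))
M=xyzmap(c,c["d"]);
for p in((278,203),(285,203),(270,203),(278,222),(278,185),(250,180)):print(p,M[p[1],p[0]].round(4))
E
```

```text
[ 0.60878721 -0.03436854  0.114     ] [ 0.60840973 -0.03457483  0.078     ] [ 0.60860648 -0.03417021  0.068     ]
(278, 203) [ 0.6144 -0.0303  0.1172]
(285, 203) [ 0.6174 -0.0349  0.1174]
(270, 203) [ 0.6107 -0.025   0.1165]
(278, 222) [ 0.6008 -0.039   0.1163]
(278, 185) [ 0.6206 -0.0265  0.0779]
(250, 180) [ 0.609  -0.0025  0.0691]
```

```bash
python3 - <<'E'
from rig import *
from h import *
p=np.array([.6075,-.035,.084]);th=-1.0
z=np.array([np.cos(th),np.sin(th),0])
servo_line(p,v=.2,ori=ori(th))
f0=get_obs()["force"];print(get_obs()["time_s"],f0.round(2))
for g in(.044,.041,.039,.0375):
    gripper_to(g);o=get_obs();f=o["force"]-f0;print(g,round(o["finger_gap"],4),f.round(2),"jaw",round(f@z,2),o["time_s"])
    if abs(f@z)>4:break
c=calibration("wrist");im,d=get_image("wrist");cam(im,(120,150,440,390),"w2")
E
```

```text
3.325 [ 0.56 -1.04  0.41]
0.044 0.0438 [-0.77  1.   -1.64] jaw -1.26 3.8083
0.041 0.0406 [-0.39  0.42 -0.06] jaw -0.57 4.025
0.039 0.039 [-0.99  1.28 -1.  ] jaw -1.62 4.2417
0.0375 0.0372 [-0.97 -0.17 -1.17] jaw -0.38 4.4583
```

View pics/w2.png

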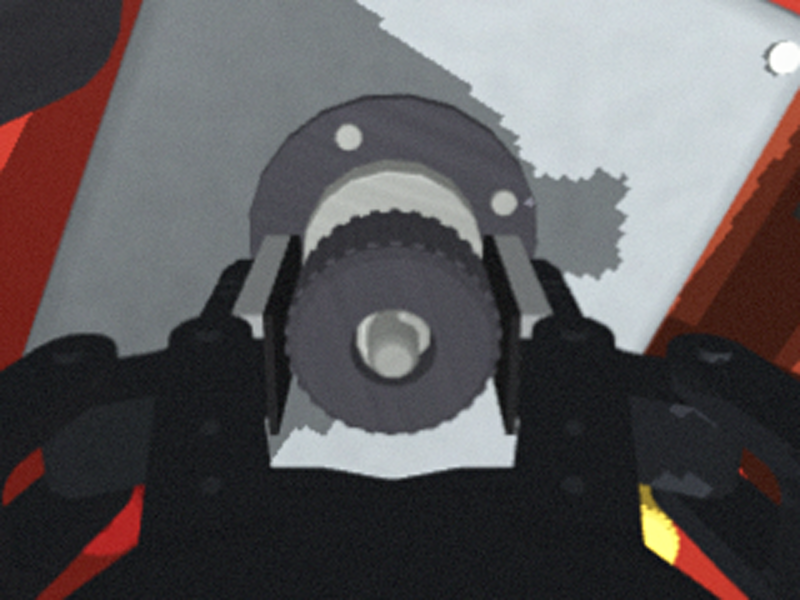

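The pads stand evenly on both sides of the nut. I'll grip it and turn it step by step, watching the force.

```bash
cat > turn.py <<'E'
from rig import *
from h import *
E
python3 - <<'E'
from rig import *
from h import *
f0=get_obs()["force"];gripper_to(.03);o=get_obs();print(o["time_s"],o["finger_gap"],(o["force"]-f0).round(2),o["moment"].round(3))
p=o["position"].copy();p=np.array([.6075,-.035,.084]);th=-1.0
for i in range(12):
    s=.36;th+=s;p[2]+=.012*s/(2*np.pi)
    servo_line(p,v=.0015,ori=ori(th));o=get_obs()
    print(i,round(o["time_s"],2),round(th,2),o["position"].round(4),(o["force"]).round(2),o["moment"].round(3),o["qpos"][5].round(2),round(o["finger_gap"],4))
    if np.linalg.norm(o["force"])>25:break
E
```

```text
4.725 0.03383405627593362 [0.66 0.25 1.88] [-0.099  0.003  0.009]
0 5.23 -0.64 [ 0.6077 -0.0351  0.0849] [ 0.27 -0.83  2.29] [-0.132 -0.036 -0.027] 2.16 0.0336
1 5.74 -0.28 [ 0.6077 -0.0352  0.0855] [ 0.4  -2.76  2.25] [-0.454 -0.152 -0.02 ] 1.8 0.0336
2 6.25 0.08 [ 0.608  -0.0353  0.0862] [ 2.44 -3.71  1.94] [-0.726 -0.543 -0.017] 1.44 0.034
3 6.76 0.44 [ 0.6083 -0.0352  0.087 ] [ 2.79 -3.67  1.69] [-0.733 -0.745 -0.016] 1.08 0.0345
4 7.27 0.8 [ 0.6086 -0.0351  0.0877] [ 5.47 -3.32  0.49] [-0.637 -0.999 -0.048] 0.72 0.0338
5 7.78 1.16 [ 0.6088 -0.0349  0.0884] [ 6.8  -2.36  0.73] [-0.398 -1.127 -0.01 ] 0.36 0.0337
6 8.28 1.52 [ 0.6088 -0.0347  0.0891] [ 6.51 -0.72  0.29] [-0.332 -1.122  0.003] -0.0 0.0332
7 8.79 1.88 [ 0.6088 -0.0345  0.0898] [ 5.73 -1.22  0.22] [-0.072 -1.158 -0.005] -0.36 0.0341
8 9.3 2.24 [ 0.6087 -0.0342  0.0904] [5.65 0.99 0.13] [ 0.163 -1.146 -0.033] -0.72 0.0338
9 9.81 2.6 [ 0.6084 -0.0341  0.0911] [4.62 2.18 0.94] [ 0.412 -0.981 -0.032] -1.08 0.0337
10 10.32 2.96 [ 0.6081 -0.0341  0.0918] [4.13 3.21 1.79] [ 0.617 -0.87   0.016] -1.44 0.0339
11 10.82 3.32 [ 0.6079 -0.0342  0.0924] [3.99 3.12 2.05] [ 0.676 -0.823 -0.   ] -1.8 0.0338
```

```bash
python3 - <<'E'
from rig import *
from h import *
p=np.array([.608,-.0345,.0926])
for dz in(.0015,.004,.012,.03,.055):
    servo_line([p[0],p[1],p[2]+dz],v=.03 if dz<.02 else .1);o=get_obs();print(o["time_s"],o["position"].round(4),o["force"].round(2),o["moment"].round(2),round(o["finger_gap"],4))
    if abs(o["force"][2])>20:break
im,d=get_image("wrist");cv2.imwrite("pics/w3.png",im[:,:,::-1])
E
```

```text
11.075 [ 0.6076 -0.0341  0.0939] [1.7  3.08 0.35] [ 0.62 -0.39  0.04] 0.0333
11.325 [ 0.6075 -0.0339  0.0963] [-0.16  4.84 -0.16] [ 0.98 -0.37  0.05] 0.0335
11.7417 [ 0.6076 -0.0348  0.1047] [-0.39 -0.53 -1.71] [ 0.03 -0.03 -0.02] 0.0334
12.075 [ 0.6084 -0.0346  0.123 ] [ 0.56 -0.33 -1.96] [ 0.01  0.03 -0.06] 0.034
12.475 [ 0.6081 -0.0345  0.1474] [ 0.41  0.04 -1.51] [-0.02  0.02 -0.06] 0.0335
```

View pics/w3.png

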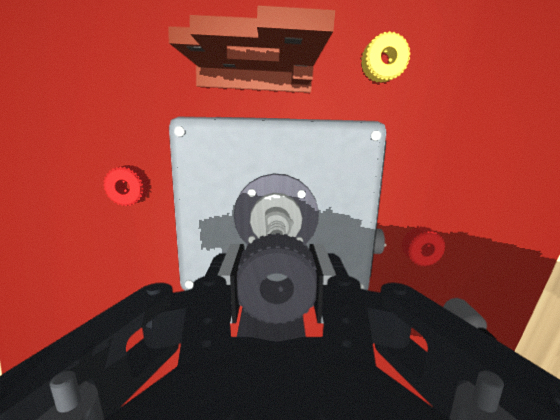

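```bash
python3 - <<'E'
from rig import *
from h import *
th=3.30
servo_line([.608,-.0345,.16],v=.1)
move_pose([.473,-.3115,.16],ori(th));o=get_obs();print(o["time_s"],o["position"].round(4),o["qpos"].round(2))
servo_line([.473,-.3115,.03],v=.2);servo_line([.473,-.3115,.008],v=.05)
f0=get_obs()["force"]
for z in(.006,.004,.0025):
    servo_line([.473,-.3115,z],v=.03);f=get_obs()["force"]-f0;print(z,f.round(2),get_obs()["position"].round(4))
    if abs(f[2])>4:break
gripper_to(.046);pause(.2);o=get_obs();print(o["time_s"],o["finger_gap"],o["force"].round(2))
c=calibration("wrist");im,d=get_image("wrist");cv2.imwrite("pics/w4.png",im[:,:,::-1])
E
```

```text
13.975 [ 0.4736 -0.3108  0.1599] [-0.58  0.34 -0.05  1.18  0.   -2.31]
0.006 [-0.27 -0.07  0.28] [ 0.473  -0.3115  0.006 ]
0.004 [-0.02  0.29 -0.1 ] [ 0.4729 -0.3114  0.0039]
0.0025 [-0.76 -0.59 -0.27] [ 0.473  -0.3115  0.0025]
16.5917 0.046006047688953916 [ 0.06 -0.09  0.09]
```

View pics/w4.png

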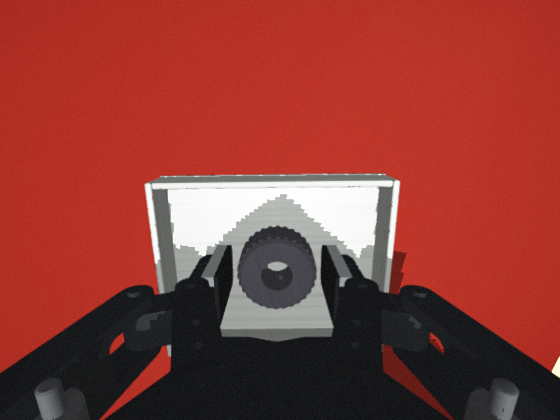

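```bash
python3 - <<'E'
from rig import *
from h import *
servo_line([.473,-.3115,.12],v=.25)
c=calibration("wrist");im,d=get_image("wrist");cv2.imwrite("pics/w5.png",im[:,:,::-1])
move_pose([.608,-.0345,.19],ori(.16));pause(.1)
c=calibration("wrist");im,d=get_image("wrist");np.savez("pics/w6.npz",im=im,d=d,**c);cv2.imwrite("pics/w6.png",im[:,:,::-1]);cam(im,(220,150,340,240),"w6c")
im,d=get_image("top");cam(im,(250,150,450,300),"t6")
print(get_obs()["time_s"],[proj(c,[.608,-.0345,z]).round(1) for z in(.12,.094,.078)])
E
```

```text
20.575 [array([277.3, 220.3]), array([277.2, 211.2]), array([277.2, 206.5])]
```

View pics/w5.png

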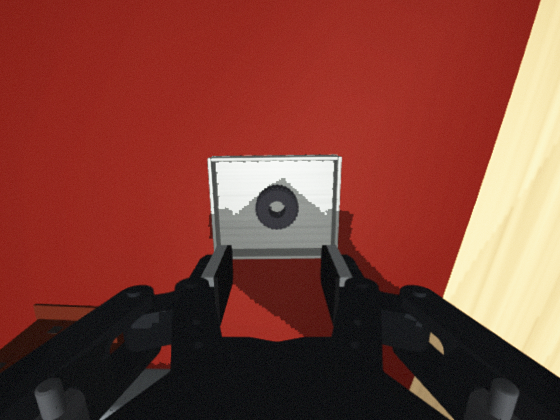

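View pics/w6.png

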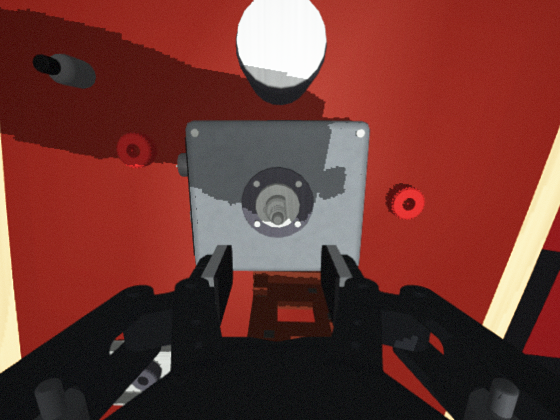

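View pics/w6c.png

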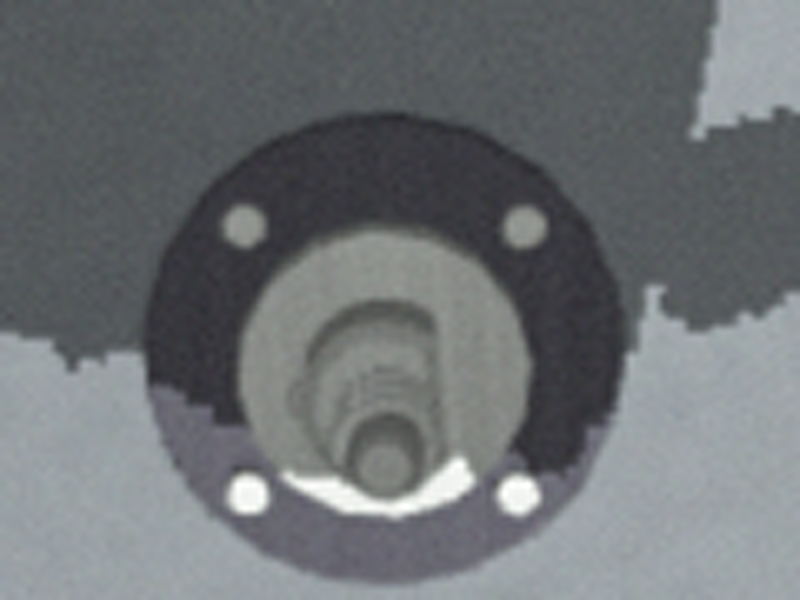

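The nut lies flat near the middle of the tray. The shaft's flat faces right in this view, which is the drive's +x, along the line from crop (436,310) to (447,455). I'll enhance the picture and measure the yaw.

```bash
python3 - <<'E'
from h import *
c=np.load("pics/w6.npz");im=c["im"]
g=cv2.cvtColor(im,cv2.COLOR_RGB2GRAY)[180:235,250:310]
g=np.clip((g.astype(float)-50)*2,0,255).astype(np.uint8)
cv2.imwrite("pics/w6e.png",cv2.resize(g,None,fx=10,fy=10,interpolation=cv2.INTER_CUBIC))
def w(p,z):return onplane(c,(220+p[0]/6.667,150+p[1]/6.667),z)
a=w((436,310),.094);b=w((447,455),.094);print(a,b,np.linalg.norm(a-b),np.arctan2(*(a-b)[:2][::-1])-np.pi/2)
# screws on flange, z~.068
S=[w(p,.069) for p in((245,226),(525,226),(519,494),(248,494))]
S=np.array(S);print(S.mean(0));
for i,j in((0,1),(3,2)):
    v=S[j]-S[i];print(np.arctan2(v[1],v[0]),np.linalg.norm(v))
for i,j in((3,0),(2,1)):
    v=S[j]-S[i];print(np.arctan2(v[1],v[0])-np.pi/2,np.linalg.norm(v))
print("tip",w((384,462),.120),"shoulder",w((386,373),.078))
for p in((195,133),(361,133)):print('box',onplane(c,p,.063))
E
```

```text
[ 0.61273565 -0.02079528  0.094     ] [ 0.61729603 -0.03931244  0.094     ] 0.019070456105748815 0.2414730712726887
[ 0.60850916 -0.03475158  0.069     ]
0.15961181493541995 0.03837348804744501
0.15968722717345357 0.03853346248477881
0.1531401987447656 0.038578831957263096
0.15728671094146773 0.03857522246054087
tip [ 0.60811298 -0.03363765  0.12      ] shoulder [ 0.60858318 -0.03392272  0.078     ]
box [0.5250565  0.01714836 0.063     ]
box [0.67201474 0.04079507 0.063     ]
```

View pics/w6e.png

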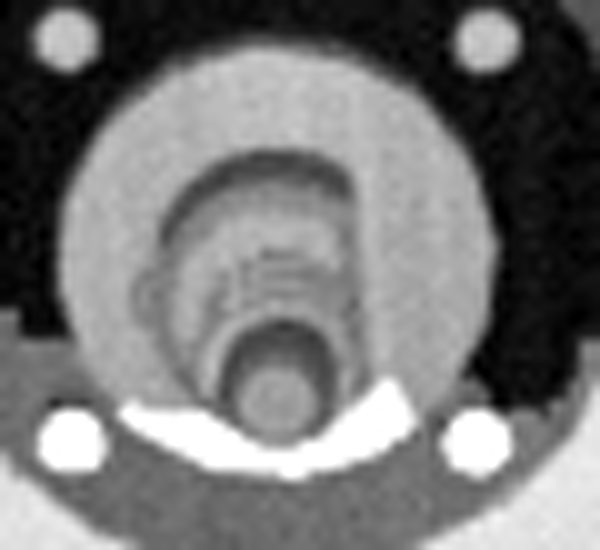

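View pics/t6.png

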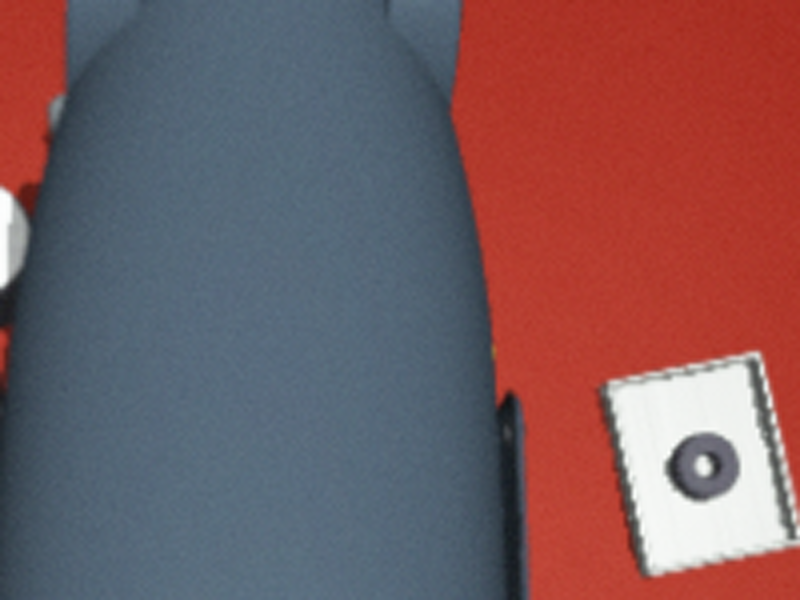

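```bash
python3 - <<'E'
from h import *
c=np.load("pics/w6.npz")
C=np.array([.6085,-.0343])
for yaw in(.06,.16,.26):
    R=np.array([[np.cos(yaw),-np.sin(yaw)],[np.sin(yaw),np.cos(yaw)]])
    print(yaw,[(z,np.round((proj(c,[*(C+R@np.array([.0075,s*.00805])),z])-[250,180])*10,0).tolist()) for z in(.078,.094) for s in(1,-1)],'ball',np.round((proj(c,[*(C+R@np.array([-.0115,0])),.0855])-[250,180])*10))
E
```

```text
0.06 [(0.078, [370.0, 185.0]), (0.078, [351.0, 357.0]), (0.094, [376.0, 228.0]), (0.094, [356.0, 409.0])] ball [147. 272.]
0.16 [(0.078, [361.0, 176.0]), (0.078, [360.0, 349.0]), (0.094, [367.0, 218.0]), (0.094, [366.0, 402.0])] ball [146. 285.]
0.26 [(0.078, [352.0, 168.0]), (0.078, [368.0, 341.0]), (0.094, [357.0, 210.0]), (0.094, [375.0, 393.0])] ball [147. 298.]
```

```bash
python3 - <<'E'
from h import *
c=np.load("pics/w6.npz");g=cv2.GaussianBlur(cv2.cvtColor(c["im"],cv2.COLOR_RGB2GRAY).astype(float),(3,5),.8)
pts=[]
for r in range(196,218):
    dx=np.gradient(g[r]);s=np.arange(281,292);i=s[np.argmax(dx[s])]
    a,b,e=dx[i-1],dx[i],dx[i+1];sub=i+.5*(a-e)/(a-2*b+e);pts.append((sub,r));print(r,round(sub,2),round(b,1),end=' | ')
P=np.array(pts)
for lo,hi in((201,217),(203,216),(205,216)):
    Q=P[(P[:,1]>=lo)&(P[:,1]<=hi)];k=np.polyfit(Q[:,1],Q[:,0],1)
    a=onplane(c,(np.polyval(k,lo),lo),.0935);b=onplane(c,(np.polyval(k,hi),hi),.0935)
    yaw=np.arctan2(*(a-b)[:2][::-1])-np.pi/2
    n=np.array([np.cos(yaw),np.sin(yaw)]);print(lo,hi,k,yaw,"dist",n@(a[:2]-[.6085,-.0343]))
E
```

```text
196 283.85 13.0 | 197 284.52 16.6 | 198 284.85 18.9 | 199 285.05 16.3 | 200 285.23 11.4 | 201 285.35 8.9 | 202 285.39 8.9 | 203 285.43 9.0 | 204 285.54 7.9 | 205 285.75 7.8 | 206 285.83 8.3 | 207 285.82 9.0 | 208 285.88 9.5 | 209 285.93 10.6 | 210 285.96 11.1 | 211 286.1 10.4 | 212 286.25 10.1 | 213 281.76 12.6 | 214 282.19 13.6 | 215 282.71 11.9 | 216 283.05 12.3 | 217 286.92 13.8 | 201 217 [-1.25013428e-01  3.11177027e+02] 0.04703331303290681 dist 0.005906216143560313
203 216 [-2.63175050e-01  3.40005146e+02] -0.08206587041563806 dist 0.005512550619988505
205 216 [-3.59094538e-01  3.60357290e+02] -0.16707773549163418 dist 0.005474171893812002
```

```bash
python3 - <<'E'
from rig import *
from h import *
th=.25
move_pose([.6085+.067*np.sin(th),-.0343-.067*np.cos(th),.17],ori(th));pause(.1)
c=calibration("wrist");im,d=get_image("wrist");np.savez("pics/w7.npz",im=im,d=d,**c)
q=proj(c,[.6085,-.0343,.094]);print(q,get_obs()["time_s"]);u,v=q.astype(int)
g=cv2.cvtColor(im,cv2.COLOR_RGB2GRAY)[v-30:v+30,u-35:u+35]
g=np.clip((g.astype(float)-50)*1.8,0,255).astype(np.uint8);print(u-35,v-30)
cv2.imwrite("pics/w7e.png",cv2.resize(g,None,fx=10,fy=10,interpolation=cv2.INTER_CUBIC))
E
```

```text
[277.06734209 130.15301126] 21.1083
242 100
```

View pics/w7e.png

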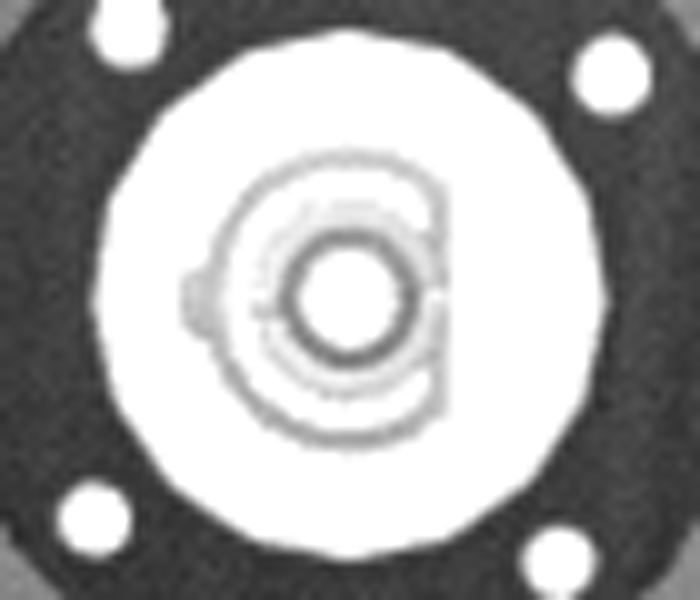

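The overhead view shows the flat vertical at column 438 and the ball opposite it at (195,302), so the spindle's yaw is about 0.25 rad, not the drive's 0.16. Next I'll look at the plate from straight above in the same way.

```bash
python3 - <<'E'
from rig import *
from h import *
c=np.load("pics/w7.npz")
f=lambda p:(242+(p[0]+.5)/10-.5,100+(p[1]+.5)/10-.5)
print("tip",onplane(c,f((349,298)),.12),"sh",onplane(c,f((350,294)),.078))
a=onplane(c,f((440,190)),.09);b=onplane(c,f((441,415)),.09);print("yaw",np.arctan2(*(a-b)[:2][::-1])-np.pi/2)
a=onplane(c,f((195,302)),.0855);b=onplane(c,f((349,297)),.0855);print("yaw",np.arctan2(*(b-a)[:2][::-1]))
th=.25;P=np.array([.508,.2845]);print([None if (q:=inverse_kinematics([.6085,-.0345,.1],ori(t))) is None else q[5].round(2) for t in(.25,.25+np.pi,.25-np.pi)])
servo_line([.6085+.067*np.sin(th),-.0343-.067*np.cos(th),.2],v=.2)
th=.8
move_pose([P[0]+.067*np.sin(th),P[1]-.067*np.cos(th),.12],ori(th));pause(.1)
c=calibration("wrist");im,d=get_image("wrist");np.savez("pics/w8.npz",im=im,d=d,**c);cv2.imwrite("pics/w8.png",im[:,:,::-1])
q=proj(c,[*P,.03]);print(q,get_obs()["time_s"]);u,v=q.astype(int);print(u-60,v-45)
g=cv2.cvtColor(im,cv2.COLOR_RGB2GRAY)[max(v-45,0):v+45,u-60:u+60];
g=np.clip((g.astype(float)-90)*1.5,0,255).astype(np.uint8)
cv2.imwrite("pics/w8e.png",cv2.resize(g,None,fx=6.5,fy=6.5,interpolation=cv2.INTER_CUBIC))
E
```

```text
tip [ 0.60794794 -0.03393535  0.12      ] sh [ 0.60791541 -0.03350881  0.078     ]
yaw 0.26146820711189367
yaw 0.2801300739488399
[np.float64(1.26), np.float64(-1.88), np.float64(-1.88)]
[276.58205516 128.20202938] 22.8833
216 83
```

View pics/w8.png

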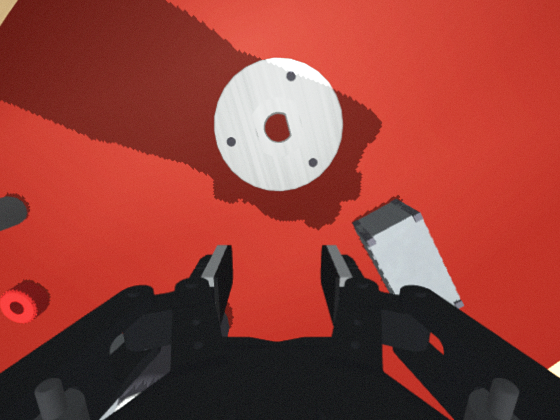

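View pics/w8e.png

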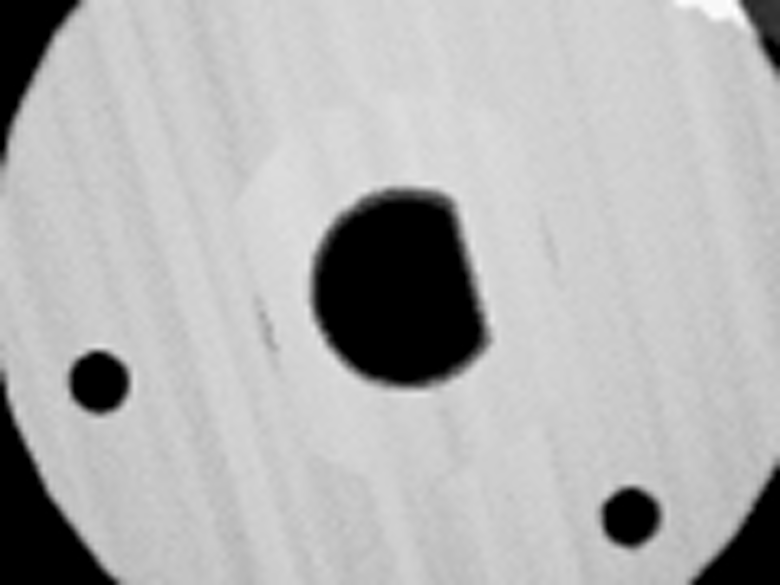

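```bash
python3 - <<'E'
from h import *
c=np.load("pics/w8.npz");im=c["im"].astype(int)
# bore: red/dark inside the disc
m=(im[...,1]<90).astype(np.uint8);m[:90]=0;m[160:]=0;m[:,:255]=0;m[:,300:]=0
n,L,S,_=cv2.connectedComponentsWithStats(m);print(S,L[128,277])
l=L[128,277];cs,_=cv2.findContours((L==l).astype(np.uint8),cv2.RETR_EXTERNAL,cv2.CHAIN_APPROX_NONE);k=cs[0][:,0]
W=np.array([onplane(c,p,.03)[:2] for p in k])
for _ in range(4):
    A=np.c_[2*W,np.ones(len(W))] if _==0 else np.c_[2*Q,np.ones(len(Q))]
    B=W if _==0 else Q
    s=np.linalg.lstsq(A,(B**2).sum(1),rcond=None)[0];r=np.sqrt(s[2]+s[:2]@s[:2]);Q=W[np.hypot(*(W-s[:2]).T)>r-.0007]
print("bore",s[:2],r,len(Q),len(W))
f=lambda p:(216+(p[0]+.5)/6.5-.5,83+(p[1]+.5)/6.5-.5)
a=onplane(c,f((455,210)),.03);b=onplane(c,f((487,335)),.03);print("yaw",np.arctan2(*(a-b)[:2][::-1])-np.pi/2,np.linalg.norm(a-b))
yaw=np.arctan2(*(a-b)[:2][::-1])-np.pi/2;print('flat dist',((a[:2]+b[:2])/2-s[:2])@[np.cos(yaw),np.sin(yaw)])
# spanner flat marks left
a=onplane(c,f((258,300)),.01);b=onplane(c,f((274,352)),.01);print("sp",np.arctan2(*(a-b)[:2][::-1])-np.pi/2)
# disc
m=((im.min(2)>110)).astype(np.uint8);n,L,S,_=cv2.connectedComponentsWithStats(m);l=L[150,277]
cs,_=cv2.findContours((L==l).astype(np.uint8),cv2.RETR_EXTERNAL,cv2.CHAIN_APPROX_NONE);k=max(cs,key=cv2.contourArea)[:,0]
print("disc",cv2.fitEllipse(np.array([onplane(c,p,.006)[:2] for p in k]).astype(np.float32)))
E
```

```text
[[     0      0    560    420 234675]
 [   265    114     25     28    525]] 1
bore [0.50826491 0.28558733] 0.009910887414515462 58 74
yaw 1.0658303936368192 0.014784785525207522
flat dist 0.008134811617959672
sp 1.0889816133251036
disc ((0.5081425309181213, 0.2860781252384186), (0.10848189890384674, 0.10894882678985596), 6.945540428161621)
```

The measurements agree:

| Item | Position (x, y) | Yaw |
|---|---|---|
| Plate | (0.5087, 0.2854) | 1.066 rad |
| Spindle axis, from vision and from how the arm gave way while turning the nut | (0.608, -0.0345) | about 0.26 rad |

Now I'll grip the hub on its spanner flats.

```bash
python3 - <<'E'
from rig import *
from h import *
p=[.5087,.2854];th=1.066
gripper_to(.06)
move_pose([*p,.07],ori(th));servo_line([*p,.010],v=.1);f0=get_obs()["force"];print(f0.round(2))
gripper_to(.04);gripper_to(.028);o=get_obs();print(o["time_s"],o["finger_gap"],o["position"].round(4),o["force"].round(2))
im,d=get_image("wrist");cv2.imwrite("pics/w9.png",im[:,:,::-1])
servo_line([*p,.03],v=.1)
servo_line([*p,.16],v=.2);pause(.1);o=get_obs();print(o["time_s"],o["finger_gap"],o["force"].round(2),o["moment"].round(3))
c=calibration("wrist");im,d=get_image("wrist");np.savez("pics/w10.npz",im=im,d=d,**c,pos=o["position"],rot=o["ee_rot"]);cv2.imwrite("pics/w10.png",im[:,:,::-1])
E
```

```text
[-0.46 -0.24  0.65]
24.9 0.032651050889300724 [0.509  0.2856 0.0106] [-1.07  0.09  6.4 ]
26.2 0.032950812874959254 [-1.05 -0.3  -2.41] [-0.022  0.063 -0.   ]
```

View pics/w9.png

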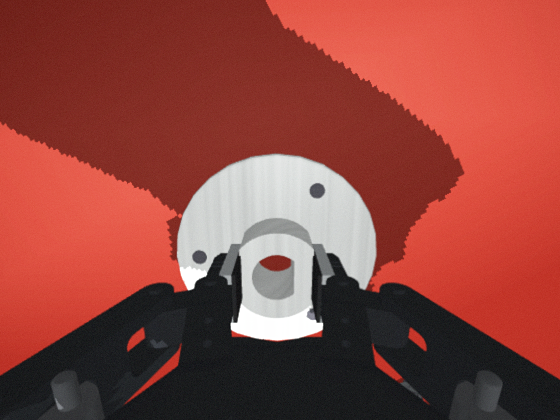

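View pics/w10.png

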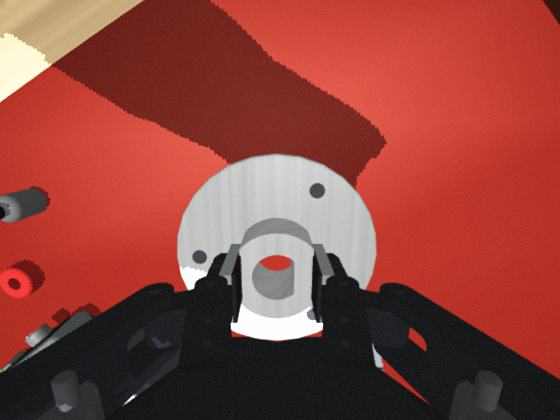

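```bash
python3 - <<'E'
from h import *
c=np.load("pics/w10.npz");im=c["im"].astype(int);pos=c["pos"]
m=((im.min(2)>130)).astype(np.uint8);n,L,S,_=cv2.connectedComponentsWithStats(m);l=L[175,260]
cs,_=cv2.findContours((L==l).astype(np.uint8),cv2.RETR_EXTERNAL,cv2.CHAIN_APPROX_NONE);k=max(cs,key=cv2.contourArea)[:,0]
k=k[(k[:,1]<235)];z=pos[2]-.0046
W=np.array([onplane(c,p,z)[:2] for p in k])
for it in range(3):
    s=np.linalg.lstsq(np.c_[2*W,np.ones(len(W))],(W**2).sum(1),rcond=None)[0];r=np.sqrt(s[2]+s[:2]@s[:2]);e=abs(np.hypot(*(W-s[:2]).T)-r);W=W[e<.002]
R=Rn.from_rotvec(c["rot"]).as_matrix();d=np.array([*(s[:2]-pos[:2]),0]);print(len(W),r,s[:2],pos,"x_tool",d@R[:,0],"jaw",d@R[:,2])
E
```

```text
74 0.0534593064959901 [0.50633586 0.28592052] [0.50783588 0.28491553 0.15816731] x_tool -0.0017989597051073147 jaw 0.00015430245463454625
```

```bash
python3 - <<'E'
from rig import *
from h import *
p=np.array([.608,-.0345]);th=.262
servo_line([.5087,.2854,.185],v=.15)
move_pose([*p,.185],ori(th));pause(.15)
o=get_obs();f0=o["force"];m0=o["moment"];print(o["time_s"],o["position"].round(4),f0.round(2),m0.round(3))
servo_line([*p,.135],v=.1);servo_line([*p,.112],v=.06)
z=.112
while z>.098:
    z-=.002;servo_line([*p,z],v=.03);o=get_obs();f=o["force"]-f0;print(round(z,4),o["position"].round(4),f.round(2),(o["moment"]-m0).round(3))
    if f[2]>6 or np.hypot(*f[:2])>6:break
print(o["time_s"])
im,d=get_image("wrist");cv2.imwrite("pics/w11.png",im[:,:,::-1]);im,d=get_image("scene");cam(im,(190,170,350,290),"s11")
E
```

```text
27.9833 [ 0.608  -0.0331  0.185 ] [-0.43  0.47 -3.3 ] [-0.049 -0.019 -0.015]
0.11 [ 0.6081 -0.0345  0.1101] [-0.14 -0.51  0.88] [ 0.069 -0.016  0.044]
0.108 [ 0.6079 -0.0345  0.1079] [-0.59 -0.25  0.3 ] [ 0.056 -0.005  0.043]
0.106 [ 0.6079 -0.0345  0.1058] [ 0.32 -0.24  0.26] [0.025 0.027 0.023]
0.104 [ 0.6079 -0.0345  0.1038] [ 0.43 -0.52  0.05] [ 0.054 -0.011  0.028]
0.102 [ 0.6079 -0.0345  0.1018] [ 0.16 -0.92  0.45] [ 0.071 -0.009  0.027]
0.1 [ 0.608  -0.0345  0.0999] [0.94 0.57 1.27] [ 0.077 -0.047  0.013]
0.098 [ 0.6081 -0.0345  0.0979] [ 1.   -0.51 -0.48] [ 0.127 -0.134  0.036]
30.9167
```

View pics/w11.png

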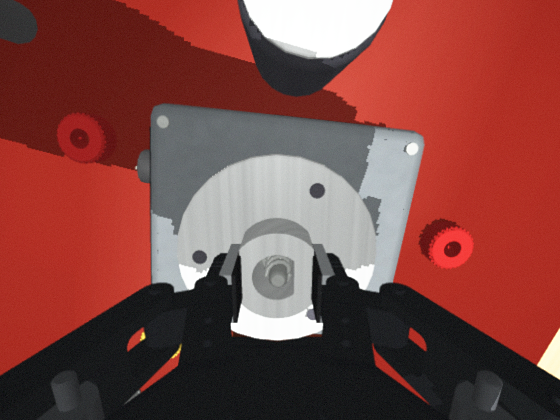

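View pics/s11.png

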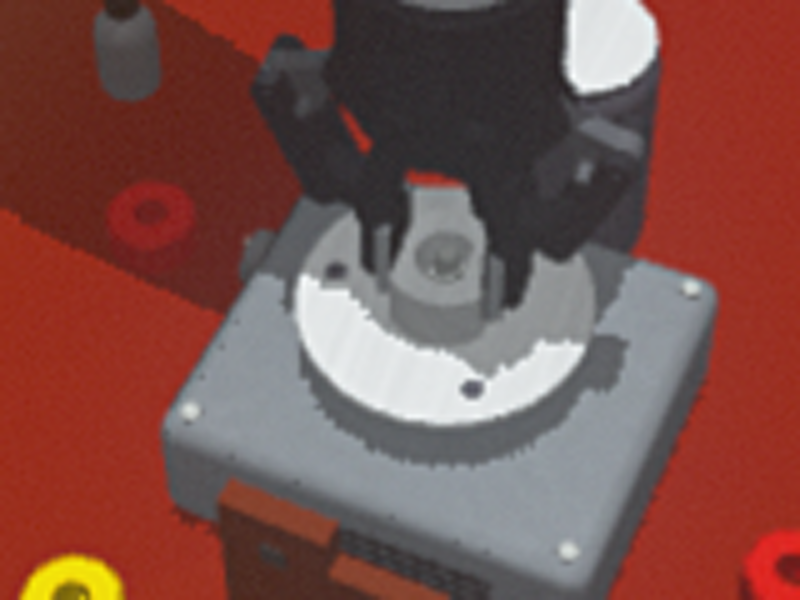

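The bore slid onto the D seat with almost no force. Now I'll press it past the spring ball.

```bash
python3 - <<'E'
from rig import *
from h import *
p=np.array([.608,-.0345]);z=.098
f0=np.array([-.43,.47,-3.3])
for i in range(22):
    z-=.001;servo_line([*p,z],v=.02);o=get_obs();f=o["force"]-f0;print(round(z,4),o["position"].round(4),f.round(1),(o["moment"]).round(2),round(o["finger_gap"],4))
    if f[2]>38 or np.hypot(*f[:2])>20:break
print(o["time_s"])
E
```

```text
0.097 [ 0.608  -0.0345  0.097 ] [1.6 0.  1. ] [ 0.03 -0.3  -0.  ] 0.0328
0.096 [ 0.6081 -0.0345  0.0959] [ 1.9 -0.4 -0.2] [ 0.08 -0.27 -0.02] 0.0328
0.095 [ 0.608  -0.0345  0.0949] [ 2.1 -0.4 -0.1] [ 0.04 -0.25 -0.02] 0.0327
0.094 [ 0.608  -0.0345  0.094 ] [2.  0.3 0.7] [ 0.03 -0.26 -0.04] 0.0328
0.093 [ 0.608  -0.0345  0.0929] [ 1.9 -0.8  1.8] [-0.04 -0.21 -0.03] 0.0328
0.092 [ 0.608  -0.0345  0.0919] [ 1.8 -1.   1.4] [ 0.04 -0.26 -0.01] 0.0324
0.091 [ 0.608  -0.0345  0.0909] [ 1.3 -0.8  1.3] [ 0.   -0.28  0.01] 0.0324
0.09 [ 0.608  -0.0345  0.0899] [ 1.4 -0.2  2.1] [ 0.07 -0.25 -0.01] 0.0327
0.089 [ 0.608  -0.0345  0.0889] [ 2.6 -0.8  1. ] [ 0.04 -0.35 -0.02] 0.0327
0.088 [ 0.6081 -0.0345  0.0886] [0.1 0.3 9. ] [ 0.04  0.22 -0.01] 0.0329
0.087 [ 0.6081 -0.0345  0.0885] [-2.7  0.5 17.1] [ 0.14  0.89 -0.04] 0.0331
0.086 [ 0.6081 -0.0345  0.0885] [-7.2 -0.6 25.8] [ 0.12  1.6  -0.04] 0.0327
0.085 [ 0.6081 -0.0345  0.0885] [-10.5   0.4  32.9] [ 0.17  2.32 -0.02] 0.0328
0.084 [ 0.6081 -0.0345  0.0884] [-12.    0.6  42.7] [0.19 2.95 0.02] 0.0327
34.5167
```

It met a hard stop at TCP z 0.0885, which is the height expected for home (0.0886). The 10–15 N ball resistance never showed, so I'll relax, let go and check by camera.

```bash
python3 - <<'E'
from rig import *
from h import *
p=np.array([.608,-.0345]);th=.262
servo_line([*p,.0886],v=.02);print(get_obs()["force"].round(2))
gripper_to(.05);pause(.1);print(get_obs()["force"].round(2))
servo_line([*p,.14],v=.15)
move_pose([p[0]+.067*np.sin(th),p[1]-.067*np.cos(th),.19],ori(th));pause(.1)
c=calibration("wrist");im,d=get_image("wrist");np.savez("pics/w12.npz",im=im,d=d,**c);cv2.imwrite("pics/w12.png",im[:,:,::-1])
cam(im,(220,80,340,170),"w12c")
im,d=get_image("scene");np.savez("pics/s12.npz",im=im,d=d,**calibration("scene"));cam(im,(190,170,350,290),"s12")
print(get_obs()["time_s"])
M=xyzmap(c,c["d"] if "d" in c else np.load("pics/w12.npz")["d"])
r=np.hypot(M[...,0]-.608,M[...,1]+.0345)
for a,b,z0,z1 in((.028,.05,.07,.1),(.013,.016,.09,.125),(0,.004,.1,.13)):
    P=M[(r>a)&(r<b)&(M[...,2]>z0)&(M[...,2]<z1)];print(len(P),np.median(P,0).round(4))
    if a==.028: A=np.c_[P[:,:2]-[.608,-.0345],np.ones(len(P))];print("plane",np.linalg.lstsq(A,P[:,2],rcond=None)[0].round(4))
E
```

```text
[-1.06  0.33  4.7 ]
[ 0.14 -0.04  0.23]
36.425
8368 [ 0.6067 -0.0299  0.085 ]
plane [-0.0074  0.0039  0.085 ]
518 [ 0.6081 -0.0339  0.109 ]
104 [ 0.608  -0.0345  0.1205]
```

View pics/w12c.png

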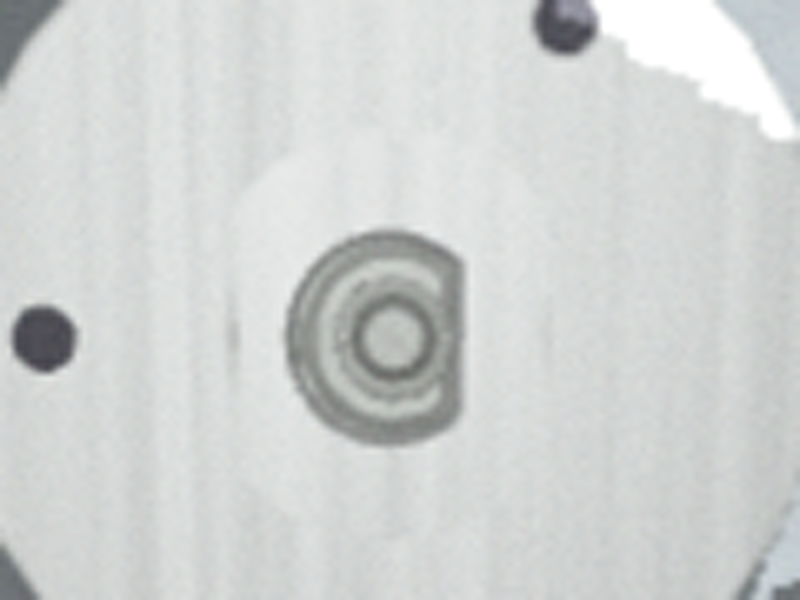

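View pics/s12.png

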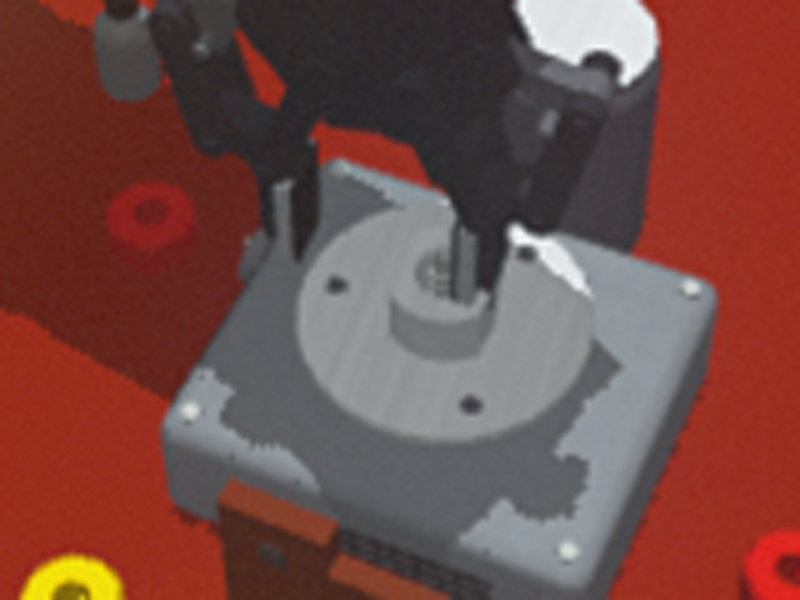

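The plate reads as home: disc top 0.085 m (nominal 0.084), hub 0.109 (0.108) and stud tip 0.1205 (0.120). It is level and the flats line up. One last overview from a clear pose before handing in.

```bash
python3 - <<'E'
from rig import *
from h import *
o=get_obs();servo_line([*o["position"][:2],.3],v=.25);move_pose([.3,.25,.33],ori(.6));pause(.1)
c=calibration("top");im,d=get_image("top");cv2.imwrite("pics/t13.png",im[:,:,::-1])
M=xyzmap(c,d);M0=np.load("pics/Mtop.npy")
T=M[(np.hypot(M[...,0]-.473,M[...,1]+.3115)<.035)&(M[...,2]>.016)&(M[...,2]<.04)];print("nut",T.mean(0).round(4),len(T))
for n,(x,y,r,z) in dict(can=(.59,.088,.045,.1),cont=(.673,.282,.06,.035),paint=(.384,.052,.03,.04),ruin=(.66,-.145,.07,.05)).items():
    f=lambda A:A[(np.hypot(A[...,0]-x,A[...,1]-y)<r)&(A[...,2]>z)&(A[...,2]<.14)].mean(0).round(4)
    print(n,f(M0),f(M))
print(get_obs()["time_s"],get_obs()["force"].round(2))
E
```

```text
nut [ 0.4711 -0.312   0.0224] 191
can [0.5864 0.0873 0.1129] [0.5866 0.0871 0.1131]
cont [0.6684 0.2849 0.0447] [0.6682 0.2851 0.0448]
paint [0.3857 0.0533 0.0517] [0.3858 0.0536 0.0512]
ruin [ 0.6451 -0.121   0.0779] [ 0.6451 -0.1221  0.0784]
38.9083 [0.15 0.23 0.27]
```

View pics/t13.png

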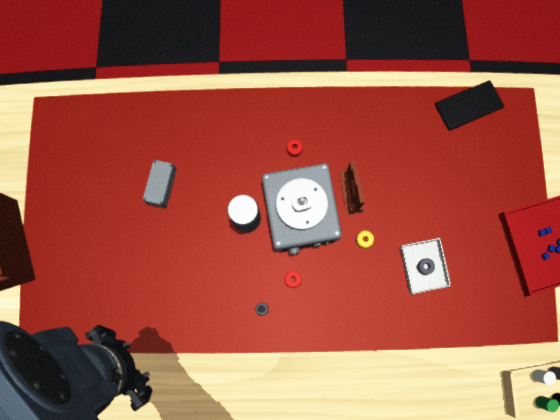

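The nut is in the tray at (426,267), the plate is on the spindle at (302,203), the bystanders haven't moved and the arm is clear.

```bash
python3 -c "
from rig import *
print(hand_in())"
```

```text
the job is handed in; nothing more can be done
None
```

The job is done and handed in at about 39 s of the 72 s allowed; no verdict is reported at hand-in.

**Nut:** I unscrewed it about 4.3 rad anticlockwise in one grip, climbing with the thread. The wrist force stayed under 10 N. It lies flat in the tray, about 2 mm from the middle.

**Plate:** I gripped it by the spanner flats, turned it to the shaft's yaw of about 0.26 rad and pressed it down to a hard stop with about 43 N. The last checks put the disc top at 85 mm and the hub at 109 mm, against nominal 84 and 108 mm; the stud tip read 120.5 mm (nominal 120). The plate was level within 0.01 rad and its flat was in line with the shaft's.

**Bystanders:** all four were within about 1 mm of where they started, and the arm is clear of everything.

**What disagreed:**
- **Shaft yaw:** it differs from the drive's (0.26 against 0.16 rad), so I took it from the overhead wrist view.
- **Spring ball:** the expected 10–15 N resistance never showed. I judged the plate home from the hard stop at the expected height and from the camera heights.

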